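# Fetch the prop book from behind the bottles

## Robot

A 6-joint arm with a two-finger parallel gripper is mounted at the origin on the work surface. World frame = base frame: x ahead of the robot, y to its left, z up, the work surface at z = 0. Lengths are in m, angles in rad, forces in N, time in s.
With the tool pointing down it reaches from about 0.375 to 0.9 m from the base axis. Payload 3.1 kg.
Tool frame: the origin (TCP) lies at the centre of the arm's flange, where the gripper is bolted on; the fingertips stand 173 mm ahead of it and the grasp point (between the pads) lies 155 mm ahead of it; z points along the fingers, x is the direction in which the jaws open and shut, and the axes are right-handed (so a half turn about z gives the same grasp; the last joint's range is limited). The gripper opens to 85 mm and grips with 20 to 120 N. Pads are 22 mm wide; open, the fingers measure 114 mm over their backs; the gripper's body (76 mm by 85 mm) begins 54 mm behind the grasp point. The pads swing forward as they close: fully open they stand 13 mm farther back than shut.
Start: joints at [1.01, 0.527, 1.433, -0, 1.181, -0.178], TCP at [0.233, 0.58, 0.405] pointing down, gripper open.
Joint ranges: [-3.08, 3.08], [-0.75, 2.2], [0.22, 2.44], [-1.43, 4.57], [0, 2.65], [-2.85, 2.85]. Speed limits (rad/s): [2.79, 2.79, 3.14, 3.14, 3.14, 3.14].

## Interface

Orientations are given as a unit quaternion [x, y, z, w].
In Python, from station import manip gives the robot as it stands.
- The arm moves only by the shell command python3 -m jog 'ROWS' [OPENING] [FORCE]. ROWS is JSON, a list that holds one entry, the list of rows, each a list of 4 numbers: the shift along the world's x, y, z in mm, then the turn about the world's z in degrees. A call has exactly 8 rows; each row shifts and turns the commanded pose from where the row before left it; what a row does not reach is not made up. A row lasts 1/8 s, in which the tool goes at most 62.5 mm and 10.7 degrees, less where a joint would pass 70% of its speed; a pose out of reach is approached as far as the arm can. A call is refused whole if a number of a shift passes 62.5 or a number of a turn 10.7, either way. A call with a gripper value outside its range is refused whole. OPENING is the opening in per cent of the stroke, from 0 (shut) to 100 (fully open), set as the call begins (- or left out, the last holds). The fingers move at their own pace and stop on an object; FORCE is the grip in N (left out, the last holds). Time passes only in rows, so rows that do not move let the fingers close, or fill a call up. It gives the time, the measured TCP pose, the force and the opening at its end, in the units of the state.
- manip.sense(): the state, without advancing time (a new reading comes with each control period).
- manip.snapshot(name): name is "side" or "top" or "wrist"; returns the picture (400x640x3 uint8, red, green, blue); there is no depth.
- manip.camera_info(name): a dict with "fx", "fy", "cx", "cy" (pixels), "R" (3x3) and "t" (3): a world point X has camera coordinates R X + t. Camera axes: x right, y down, z forward; pixel columns grow to the right and rows downward; lengths in m; the calibration is good to about 2 mm. A picture is of the moment at which its call begins: read the wrist's pose just before it. camera_info takes no time and is no camera call; for the wrist camera it gives the pose at the moment of the call.
- manip.sign_off(): hands the job in, once; it reports no verdict.
The state is a dict: "t": time; "q": joint angles; "qd": joint speeds; "tau": joint torques, N m; "tcp_pos": TCP position; "tool_rot": TCP orientation; "force": force on the tool from outside, world axes, zero at the start; "ft_torque": the same for the moment, N m; "finger_gap": opening from 0.0 (shut) to 1.0 (fully open).
Only numpy, scipy, OpenCV 4.12 (cv2) and the standard library are available. Lean on these libraries where they do the work, as an engineer would, in place of code of your own. Each camera call takes 0.05 s, during which the arm holds its last target. There are 200 camera calls.

## Task

The three capped containers in the front row of the wooden tray stand in the way of the small prop book behind them. Move all three onto the black mat at the side, then stand the book, page edges still up, on the white-painted wooden block, centred and lengthwise along it, and afterwards put each of the three back in its own place in the tray, where it stood at the start. Keep the three containers upright all the time, and leave the small tin and the cork block that share the tray where they are.

Things in the scene. Friction and masses are not known exactly. Their poses are not given: they have to be found in the camera images.
- round_bottle: White plastic bottle, a straight round body 62 mm across and 92 mm high, sloping to a neck (28 mm across, from height 107 mm) with a round black cap. Cap 34 mm across, from 112 to 146 mm above the underside; grip it by the cap. Origin at the centre of the underside, z up. 0.3 kg. One of the three containers in the front row of the tray.
- square_tin: Square metal tin, 54 x 54 mm and 102 mm high, with a short neck (26 mm across) and a round black cap 34 mm across, from 112 to 146 mm above the underside; grip it by the cap. Origin at the centre of the underside, z up, x and y square to its sides. 0.35 kg. One of the three containers in the front row.
- cone_bottle: White plastic conical bottle, 62 mm across up to height 30 mm, then tapering to a 28 mm neck at height 100 mm, with a round black cap 34 mm across, from 112 to 146 mm above the underside; grip it by the cap. Origin at the centre of the underside, z up. 0.25 kg. One of the three containers in the front row.
- book: Small rigid prop book standing on its spine with the rough pale page edges up: 36 mm thick (its x), 120 mm long (its y), 75 mm high, grey covers, 0.28 kg. Origin at the centre of the underside, z up. It stands in the tray behind (at larger tray x than) the three containers, its cover 6 to 11 mm from them, so that no finger fits between. Grip it across its thickness once they are away.
- stock_tray: Shallow fixed wooden tray, 150 mm (its x) by 270 mm (its y); floor 8 mm above its underside, rim 14 mm high and 6 mm thick. Origin at the centre of the underside. -x is the front, nearest the robot. The three containers stand in a row along its y, at its x = -35 mm, about 76 mm apart, in any order; the book stands behind them.
- side_mat: Black rubber mat fixed to the bench, 270 mm (its x) by 130 mm (its y), 6 mm thick; the side area for the three containers. Origin at the centre of the underside. To the left or the right of the tray.
- paint_block: White-painted wooden block, on which books are painted, fixed to the bench, 160 mm (its x) by 80 mm (its y), 20 mm high. Origin at the centre of the underside. The book goes on its top, the book's 120 mm length along the block's 160 mm length. On the other side of the tray from the mat.
- small_tin: Small round metal tin, 42 mm across, 28 mm high, in the tray beyond one end of the book. Not to be moved. Origin at the centre of the underside.
- sanding_block: Cork sanding block, 44 x 36 mm, 26 mm high, in the tray beyond the other end of the book. Not to be moved. Origin at the centre of the underside.
Not all that is in view belongs to the job. Of the things that look like the paint_block, the smaller one is meant.

How it is judged:
On the way, in this order (a step that is already met when the one before it is completed fails the run):
1. all three containers stand on the mat together, while the book is still in the tray (x of round_bottle in the frame of side_mat between -0.13 and 0.13 m and y of round_bottle in the frame of side_mat between -0.06 and 0.06 m and z of round_bottle in the frame of side_mat between 0.002 and 0.012 m and angle between each of round_bottle, square_tin, cone_bottle's own z axis and vertical below 0.12 rad and linear speed of each of round_bottle, square_tin, cone_bottle below 0.03 m/s and x of square_tin in the frame of side_mat between -0.13 and 0.13 m and y of square_tin in the frame of side_mat between -0.06 and 0.06 m and z of square_tin in the frame of side_mat between 0.002 and 0.012 m and x of cone_bottle in the frame of side_mat between -0.13 and 0.13 m and y of cone_bottle in the frame of side_mat between -0.06 and 0.06 m and z of cone_bottle in the frame of side_mat between 0.002 and 0.012 m and distance of book from where it was at the start of the episode below 0.03 m), for 0.2 s.
2. the book stands on the white block, centred and lengthwise, while the three containers are still on the mat (horizontal distance between book and paint_block below 0.015 m and angle between the y axis of book and the x axis of paint_block, either way round below 0.2 rad and z of book in the frame of paint_block between 0.016 and 0.025 m and angle between book's own z axis and vertical below 0.1 rad and linear speed of each of book, round_bottle, square_tin, cone_bottle below 0.03 m/s and contact force between book and the fingers below 0.1 N and x of round_bottle in the frame of side_mat between -0.13 and 0.13 m and y of round_bottle in the frame of side_mat between -0.06 and 0.06 m and z of round_bottle in the frame of side_mat between 0.002 and 0.012 m and angle between each of round_bottle, square_tin, cone_bottle's own z axis and vertical below 0.12 rad and x of square_tin in the frame of side_mat between -0.13 and 0.13 m and y of square_tin in the frame of side_mat between -0.06 and 0.06 m and z of square_tin in the frame of side_mat between 0.002 and 0.012 m and x of cone_bottle in the frame of side_mat between -0.13 and 0.13 m and y of cone_bottle in the frame of side_mat between -0.06 and 0.06 m and z of cone_bottle in the frame of side_mat between 0.002 and 0.012 m), for 0.2 s.
At the end, for the whole second after the job is handed in: Each of the three containers stands upright within 15 mm of where it stood at the start; the book stands on the white block, page edges up, its centre within 15 mm of the block's centre and its length within 0.2 rad of the block's length; all are released and at rest (horizontal distance between book and paint_block below 0.015 m and angle between the y axis of book and the x axis of paint_block, either way round below 0.2 rad and z of book in the frame of paint_block between 0.016 and 0.025 m and angle between each of book, round_bottle, square_tin, cone_bottle's own z axis and vertical below 0.1 rad and linear speed of each of book, round_bottle, square_tin, cone_bottle below 0.03 m/s and distance of each of round_bottle, square_tin, cone_bottle from where it was at the start of the episode below 0.015 m and contact force between each of round_bottle, square_tin, cone_bottle, book and the arm below 0.1 N and contact force between each of round_bottle, square_tin, cone_bottle, book and the fingers below 0.1 N); the robot touches nothing.
It fails at once if round bottle tipped over (angle between round_bottle's own z axis and vertical above 0.6 rad).
It fails at once if square tin tipped over (angle between square_tin's own z axis and vertical above 0.6 rad).
It fails at once if cone bottle tipped over (angle between cone_bottle's own z axis and vertical above 0.6 rad).
It fails at once if small tin in the tray pushed aside (over 20 mm) (distance of small_tin from where it was at the start of the episode above 0.02 m).
It fails at once if sanding block in the tray pushed aside (over 20 mm) (distance of sanding_block from where it was at the start of the episode above 0.02 m).
It also fails if it takes over 144 s, if anything falls off the work surface, if the arm or the gripper's body presses on something with over 40 N, if the wrist force passes 120 N, or if a joint passes its speed limit or range.

## Working session

There is one attempt and no reset: what is moved stays moved. The work goes in short steps, Python scripts to look and compute and a shell command to move; the robot and the scene stay as the last step left them, time stands still between calls to the robot, and variables do not carry over. Pictures are saved under pics/ and viewed, about 12 in all and at most 16, crops included, and the job is handed in when it is done.

```bash
mkdir -p pics; cat > h.py <<'E'
from station import manip
import numpy as np, cv2
def shot(n,f,crop=None,s=1):
    im=manip.snapshot(n)[:,:,::-1]
    np.save(f'pics/{f}.npy',im)
    if crop: a,b,c,d=crop; im=im[b:d,a:c]
    cv2.imwrite(f'pics/{f}.png',cv2.resize(im,None,fx=s,fy=s,interpolation=cv2.INTER_CUBIC))
def ray(n,u,v,z,ci=None):
    c=ci or manip.camera_info(n); R=np.array(c['R']);t=np.array(c['t'])
    o=-R.T@t; d=R.T@np.array([(u-c['cx'])/c['fx'],(v-c['cy'])/c['fy'],1])
    return (o+d*(z-o[2])/d[2])
def proj(n,X,ci=None):
    c=ci or manip.camera_info(n); p=np.array(c['R'])@np.array(X)+np.array(c['t'])
    return np.array([c['fx']*p[0]/p[2]+c['cx'],c['fy']*p[1]/p[2]+c['cy']])
E
python3 - <<'E'
from h import *
for n in('top','side'): 
    shot(n,n+'0',s=1.25); c=manip.camera_info(n); print(n,c['fx'],-np.array(c['R']).T@np.array(c['t']),np.round(c['R'],3).tolist())
print(manip.sense())
E
```

```text
top 502.26927670791287 [0.2500539  0.01011324 1.15211962] [[0.022, -1.0, -0.002], [-0.983, -0.021, -0.18], [0.18, 0.006, -0.984]]
side 374.5051542080287 [ 0.64883088 -0.7632006   0.72011705] [[0.967, 0.255, -0.002], [0.166, -0.633, -0.756], [-0.194, 0.731, -0.654]]
{'t': 0.1, 'q': array([ 1.01049799e+00,  5.28384529e-01,  1.43379085e+00, -5.21575468e-06,
        1.18138673e+00, -1.78504977e-01]), 'qd': array([-0.00029953, -0.00209472, -0.00423946, -0.00020944, -0.00207506,
        0.00034847]), 'tau': array([ 6.21543631e-05, -4.43307102e+01, -1.78586340e+01, -1.85208505e-04,
        3.92693561e-03, -2.51048164e-05]), 'tcp_pos': array([0.23267327, 0.57973949, 0.40381887]), 'tool_rot': array([ 8.28426861e-01,  5.60096390e-01, -8.99768401e-04,  4.00135474e-04]), 'force': array([-0.12273268, -0.30323689,  0.76584894]), 'ft_torque': array([ 0.03835935, -0.02951532, -0.01660388]), 'finger_gap': 1.0020599569698556}
```

View pics/top0.png

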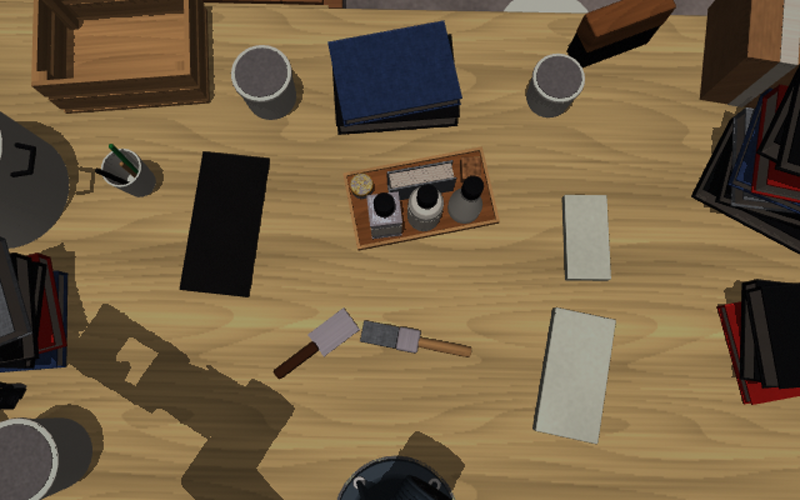

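View pics/side0.png

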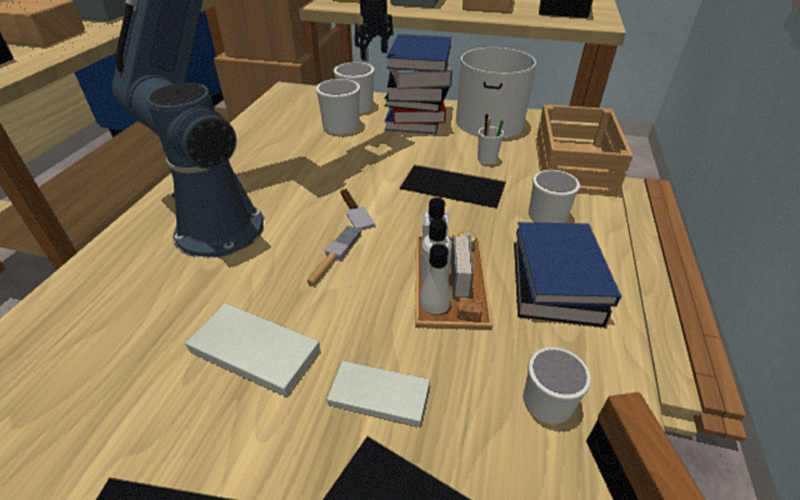

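Top view at 800 px: mat at (225,225), tray at (422,200) with, from left to right, the square tin (384,212), the round bottle (427,203) and the cone bottle (468,200). The book is at (421,178), the small tin at (361,184) and the cork block at (470,168). There are two white blocks, one at (587,237) and a bigger one at (575,375). The smaller, (587,237), is the paint_block. One enlarged crop to confirm and measure.

```bash
python3 - <<'E'
import numpy as np,cv2
im=np.load('pics/top0.npy')
cv2.imwrite('pics/c1.png',cv2.resize(im[112:232,270:500],None,fx=3.4,fy=3.4,interpolation=cv2.INTER_CUBIC))
g=im.astype(int)
from h import *
def rect(mask,z,n):
    k=cv2.morphologyEx(mask.astype(np.uint8),cv2.MORPH_OPEN,np.ones((3,3)))
    c=max(cv2.findContours(k,cv2.RETR_EXTERNAL,cv2.CHAIN_APPROX_NONE)[0],key=cv2.contourArea)
    P=np.array([ray('top',*p[0],z)[:2]*1000 for p in c],np.float32)
    print(n,cv2.minAreaRect(P))
m=np.zeros(im.shape[:2],bool)
b=m.copy(); b[140:235,435:500]=1; rect(b&(g.min(2)>130),.020,'block160x80')
b=m.copy(); b[240:360,420:500]=1; rect(b&(g.min(2)>130),.020,'bigger')
b=m.copy(); b[115:245,135:222]=1; rect(b&(g.max(2)<30),.006,'mat270x130')
E
```

```text
block160x80 ((509.3979797363281, -341.3654479980469), (156.605712890625, 77.56743621826172), 0.5981569886207581)
bigger ((257.9840087890625, -313.4129943847656), (107.96878814697266, 219.4151153564453), 79.22998809814453)
mat270x130 ((523.9489135742188, 331.8474426269531), (129.08963012695312, 267.380859375), 85.0556411743164)
```

View pics/c1.png

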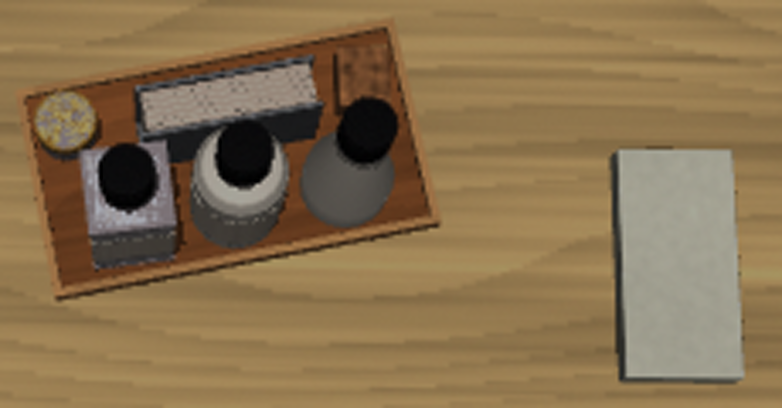

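The crop confirms the small block at crop (678,265), which measures 157×78 mm, so it is the 160×80 one. The other measures 219×108. The caps sit at crop (127,175), (245,153) and (367,130). The book top outline is (136,88), (313,57), (322,103), (147,140), and the tray rim corners are (25,95), (390,22), (438,220), (57,297).

```bash
cat > fit.py <<'E'
from h import *
from scipy.optimize import minimize
def cyl(xy,z0,z1,r):
    a=np.linspace(0,2*np.pi,40)
    return np.array([[xy[0]+r*np.cos(t),xy[1]+r*np.sin(t),z] for z in(z0,z1) for t in a])
def fitcap(n,mask,x0,ztop,ci,s=8):
    # mask: float coverage; sub-pixel render of cap silhouette
    vs,us=np.nonzero(mask); u0,v0,u1,v1=us.min()-6,vs.min()-6,us.max()+7,vs.max()+7
    M=mask[v0:v1,u0:u1].astype(float)
    def cost(x):
        P=np.array([proj(n,p,ci) for p in cyl(x,ztop-.034,ztop,.017)])
        H=cv2.convexHull(((P-[u0-.5,v0-.5])*s*16).astype(np.int32))
        I=np.zeros((M.shape[0]*s,M.shape[1]*s),np.uint8); cv2.fillPoly(I,[H],255,shift=4)
        return np.abs(cv2.resize(I,M.shape[::-1],interpolation=cv2.INTER_AREA)/255.-M).sum()
    r=minimize(cost,x0,method='Nelder-Mead',options=dict(initial_simplex=np.array(x0)+np.array([[0,0],[.01,0],[0,.01]]),xatol=1e-5))
    return r.x,r.fun,M.sum()
E
python3 - <<'E'
from fit import *
im=np.load('pics/top0.npy').astype(int); ci=manip.camera_info('top')
f=lambda u,v,z:ray('top',u/3.4+270-.35,v/3.4+112-.35,z,ci)[:2]*1000
for nm,z,C in(('tray',.014,[(25,95),(390,22),(438,220),(57,297)]),('book',.083,[(136,88),(313,57),(322,103),(147,140)])):
    P=np.array([f(*c,z) for c in C],np.float32); d=P[0]-P[1]+P[3]-P[2]
    print(nm,P.mean(0),'y-axis deg',np.degrees(np.arctan2(d[1],d[0])),[np.linalg.norm(P[i]-P[i-1]) for i in range(4)])
for nm,(u,v) in dict(tin=(127,175),round=(245,153),cone=(367,130)).items():
    c=(u/3.4+270,v/3.4+112); m=np.zeros(im.shape[:2],bool)
    m[int(c[1])-13:int(c[1])+14,int(c[0])-13:int(c[0])+14]=1; m&=im.max(2)<40
    n,l,st,_=cv2.connectedComponentsWithStats(m.astype(np.uint8)); k=l[int(c[1]),int(c[0])]
    x,e,a=fitcap('top',l==k,ray('top',*c,.14,ci)[:2],.154,ci); print(nm,x*1000,e,a,st[k])
E
```

```text
tray [577.8798   -34.471313] y-axis deg 102.96346 [np.float32(145.09209), np.float32(260.36035), np.float32(145.53471), np.float32(265.9849)]
book [598.79614  -32.283176] y-axis deg 102.57994 [np.float32(35.96228), np.float32(117.84849), np.float32(31.843124), np.float32(116.76958)]
tin [529.01275502  32.28464878] 18.79607843137255 265.0 [299 154  17  20 265]
round [545.98766101 -39.61808649] 77.83529411764705 330.0 [333 145  23  22 330]
cone [ 560.85187273 -114.55629242] 23.50588235294118 277.0 [369 141  18  19 277]
```

Tray x-axis is at 12.8°. The cap positions fit the tray geometry: the row should be at (527,32), (544,-42) and (561,-116). I start with the tin, jaws along tray x.

```bash
python3 -m jog '[[[18.5,-34,0,-7],[18.5,-34,0,-7],[18.5,-34,0,-7],[18.5,-34,0,-7],[18.5,-34,0,-7],[18.5,-34,0,-7],[18.5,-34,0,-7],[18.5,-34,0,-6.4]]]' 65 40; python3 -m jog '[[[18.5,-34,0,0],[18.5,-34,0,0],[18.5,-34,0,0],[18.5,-34,0,0],[18.5,-34,0,0],[18.5,-34,0,0],[18.5,-34,0,0],[16.5,-38,0,0]]]'; python3 -m jog '[[[0,0,-10,0],[0,0,-10,0],[0,0,-10,0],[0,0,0,0],[0,0,0,0],[0,0,0,0],[0,0,0,0],[0,0,0,0]]]'; python3 - <<'E'
from h import *
shot('wrist','w1',s=1); 
E
```

```text
t: 1.1
tcp_pos: [0.3812, 0.3068, 0.4045]
tool_rot: [0.994, 0.109, -0.0, 0.0]
force: [0.1, -0.6, -0.0]
finger_gap: 0.651
t: 2.1
tcp_pos: [0.5272, 0.0309, 0.4044]
tool_rot: [0.994, 0.111, -0.0, -0.0]
force: [-0.4, 0.3, -0.1]
finger_gap: 0.65
t: 3.1
tcp_pos: [0.5269, 0.032, 0.3749]
tool_rot: [0.994, 0.111, 0.0, 0.0]
force: [-0.1, -0.2, 0.0]
finger_gap: 0.647
```

View pics/w1.png

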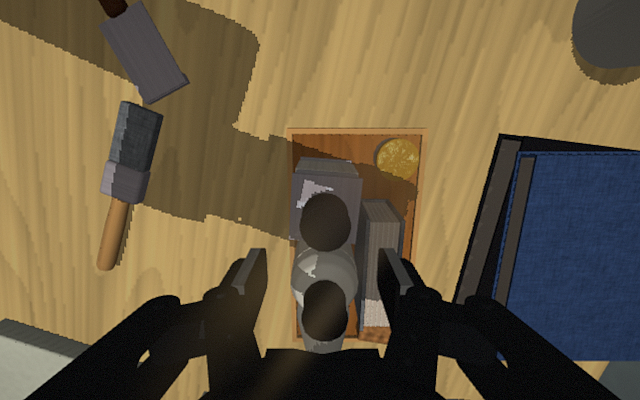

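The wrist view shows the tin cap at (326,222) and the round cap at (325,310), both midway between the fingers. Checking positions by ray.

```bash
python3 - <<'E'
from h import *
for p in((326,221),(325,308)): print(ray('wrist',*p,.154)*1000)
print(proj('wrist',[.527,.032,.154]))
E
```

```text
[529.63719546  37.60092662 154.        ]
[543.77166072 -27.2091522  154.        ]
[320.23341038 227.95789729]
```

```bash
python3 - <<'E'
from fit import *
im=np.load('pics/w1.npy').astype(int); ci=manip.camera_info('wrist')
print(-np.array(ci['R']).T@ci['t'])
for c,b in(((326,222),(290,185,362,258)),((325,310),(290,270,362,347))):
  for th in(50,65):
    m=np.zeros(im.shape[:2],bool); m[b[1]:b[3],b[0]:b[2]]=1; m&=im.max(2)<th
    n,l,st,_=cv2.connectedComponentsWithStats(m.astype(np.uint8)); k=l[c[1],c[0]]
    if k: print(fitcap('wrist',l==k,ray('wrist',*c,.154,ci)[:2],.154,ci),st[k])
E
```

```text
[0.51216685 0.10216143 0.34353379]
(array([0.53009149, 0.03266972]), np.float64(114.89411764705882), np.float64(2376.0)) [ 300  193   51   59 2376]
(array([ 0.54607665, -0.03899325]), np.float64(158.93725490196078), np.float64(2299.0)) [ 302  280   46   62 2299]
```

Fitted positions are tin (530,33) and round (546,-39), which agrees with the top camera. Descend and grip.

```bash
python3 -m jog '[[[3,1,0,0],[0,0,-13,0],[0,0,-13,0],[0,0,-13,0],[0,0,-13,0],[0,0,-13,0],[0,0,-12,0],[0,0,0,0]]]'; python3 -m jog '[[[0,0,0,0],[0,0,0,0],[0,0,0,0],[0,0,0,0],[0,0,0,0],[0,0,0,0],[0,0,0,0],[0,0,0,0]]]' 0 40; python3 -m jog '[[[0,0,4,0],[0,0,8,0],[0,0,12,0],[0,0,12,0],[0,0,12,0],[0,0,8,0],[0,0,4,0],[0,0,0,0]]]'
```

```text
t: 4.15
tcp_pos: [0.5295, 0.033, 0.2966]
tool_rot: [0.994, 0.111, -0.001, -0.0]
force: [-0.8, 0.7, -1.0]
finger_gap: 0.648
t: 5.15
tcp_pos: [0.5299, 0.033, 0.2981]
tool_rot: [0.994, 0.111, 0.0, 0.0]
force: [-2.0, 0.0, 5.0]
finger_gap: 0.382
t: 6.15
tcp_pos: [0.5298, 0.033, 0.3579]
tool_rot: [0.994, 0.111, 0.0, 0.0]
force: [-0.9, 0.2, -4.6]
finger_gap: 0.384
```

```bash
python3 -m jog '[[[2,8,0,0],[4,16,0,0],[6,22,0,0],[6,22,0,0],[6,22,0,0],[6,22,0,0],[6,22,0,0],[6,22,0,0]]]'; python3 -m jog '[[[6,22,0,0],[6,22,0,0],[6,22,0,0],[6,22,0,0],[6,20,0,0],[4,14,0,0],[2,10,0,0],[1,4,0,0]]]'; python3 -m jog '[[[0,0,-6,0],[0,0,-12,0],[0,0,-14,0],[0,0,-14,0],[0,0,-9,0],[0,0,-4,0],[0,0,-2,0],[0,0,0,0]]]'
```

```text
t: 7.15
tcp_pos: [0.572, 0.1908, 0.3574]
tool_rot: [0.994, 0.111, -0.0, -0.0]
force: [-0.0, -0.6, -4.1]
finger_gap: 0.383
t: 8.15
tcp_pos: [0.6088, 0.3255, 0.3575]
tool_rot: [0.994, 0.111, -0.0, 0.0]
force: [-0.3, -0.2, -4.2]
finger_gap: 0.384
t: 9.15
tcp_pos: [0.609, 0.3251, 0.297]
tool_rot: [0.994, 0.111, 0.0, -0.0]
force: [-0.2, 0.0, -4.1]
finger_gap: 0.385
```

```bash
python3 -m jog '[[[0,0,-1,0],[0,0,0,0],[0,0,-1,0],[0,0,0,0],[0,0,0,0],[0,0,0,0],[0,0,0,0],[0,0,0,0]]]'
```

```text
t: 10.15
tcp_pos: [0.609, 0.3251, 0.2961]
tool_rot: [0.994, 0.111, 0.001, -0.0]
force: [-2.4, -0.2, 5.4]
finger_gap: 0.386
```

Contact. Release, rise, and go to the round bottle (546,-39).

```bash
python3 -m jog '[[[0,0,0,0],[0,0,0,0],[0,0,0,0],[0,0,0,0],[0,0,20,0],[0,0,20,0],[0,0,20,0],[0,0,20,0]]]' 65; python3 -m jog '[[[-2,-15,0,0],[-7,-40,0,0],[-8,-50,0,0],[-10,-55,0,0],[-10,-55,0,0],[-10,-55,0,0],[-10,-55,0,0],[-6,-39,0,0]]]'; python3 -m jog '[[[0,0,0,0],[0,0,-13,0],[0,0,-16,0],[0,0,-16,0],[0,0,-16,0],[0,0,-12,0],[0,0,-6,0],[0,0,0,0]]]'
```

```text
t: 11.15
tcp_pos: [0.609, 0.3251, 0.3776]
tool_rot: [0.994, 0.111, 0.001, -0.0]
force: [0.8, 0.2, 0.5]
finger_gap: 0.65
t: 12.15
tcp_pos: [0.5444, -0.0418, 0.3747]
tool_rot: [0.994, 0.11, -0.0, 0.0]
force: [-0.1, -0.3, -0.4]
finger_gap: 0.649
t: 13.15
tcp_pos: [0.5458, -0.039, 0.2953]
tool_rot: [0.994, 0.111, -0.0, -0.0]
force: [-0.1, 0.1, 0.5]
finger_gap: 0.65
```

```bash
python3 -m jog '[[[0,0,2,0],[0,0,0,0],[0,0,0,0],[0,0,0,0],[0,0,0,0],[0,0,0,0],[0,0,0,0],[0,0,0,0]]]' 0 40; python3 -m jog '[[[0,0,4,0],[0,0,8,0],[0,0,12,0],[0,0,12,0],[0,0,12,0],[0,0,8,0],[0,0,4,0],[0,0,0,0]]]'
```

```text
t: 14.15
tcp_pos: [0.5459, -0.0391, 0.2986]
tool_rot: [0.994, 0.111, 0.0, 0.0]
force: [-1.8, -0.4, 5.8]
finger_gap: 0.383
t: 15.15
tcp_pos: [0.5458, -0.039, 0.3579]
tool_rot: [0.994, 0.111, 0.0, 0.0]
force: [0.8, -0.1, -3.9]
finger_gap: 0.384
```

```bash
python3 -m jog '[[[0,10,0,0],[-1,19,0,0],[-2,27,0,0],[-2,27,0,0],[-2,27,0,0],[-2,27,0,0],[-2,27,0,0],[-2,27,0,0]]]'; python3 -m jog '[[[-2,27,0,0],[-2,27,0,0],[-2,27,0,0],[-1,27,0,0],[-1,27,0,0],[-1,22,0,0],[0,15,0,0],[0,8,0,0]]]'; python3 -m jog '[[[0,0,-6,0],[0,0,-12,0],[0,0,-14,0],[0,0,-14,0],[0,0,-9,0],[0,0,-4,0],[0,0,-2,0],[0,0,0,0]]]'
```

```text
t: 16.15
tcp_pos: [0.532, 0.1542, 0.3574]
tool_rot: [0.994, 0.111, -0.001, -0.0]
force: [0.9, -0.1, -2.2]
finger_gap: 0.389
t: 17.15
tcp_pos: [0.5236, 0.3329, 0.3575]
tool_rot: [0.994, 0.111, -0.0, 0.0]
force: [-0.8, -0.2, -2.4]
finger_gap: 0.385
t: 18.15
tcp_pos: [0.524, 0.3321, 0.2971]
tool_rot: [0.994, 0.111, 0.0, -0.0]
force: [1.0, 0.8, -1.8]
finger_gap: 0.385
```

```bash
python3 -m jog '[[[0,0,-1,0],[0,0,0,0],[0,0,-1,0],[0,0,0,0],[0,0,0,0],[0,0,0,0],[0,0,0,0],[0,0,0,0]]]'; python3 -m jog '[[[0,0,0,0],[0,0,0,0],[0,0,0,0],[0,0,0,0],[0,0,20,0],[0,0,20,0],[0,0,20,0],[0,0,20,0]]]' 65; python3 -m jog '[[[0,-15,0,0],[3,-35,0,0],[4,-40,0,0],[4,-40,0,0],[4,-40,0,0],[4,-40,0,0],[4,-40,0,0],[4,-40,0,0]]]'; python3 -m jog '[[[3,-40,0,0],[3,-40,0,0],[3,-40,0,0],[1.5,-26,0,0],[0,-10,0,0],[0,0,-20,0],[0,0,-20,0],[0,0,0,0]]]'; python3 - <<'E'
from fit import *
shot('wrist','w2'); im=np.load('pics/w2.npy').astype(int); ci=manip.camera_info('wrist')
a=proj('wrist',[.5615,-.114,.14],ci); print(a)
c=a.astype(int)
for th in(50,65):
    m=np.zeros(im.shape[:2],bool); m[c[1]-45:c[1]+45,c[0]-40:c[0]+40]=1; m&=im.max(2)<th
    n,l,st,_=cv2.connectedComponentsWithStats(m.astype(np.uint8)); k=l[c[1],c[0]]
    if k: print(fitcap('wrist',l==k,np.array([.5615,-.114]),.154,ci),st[k])
E
```

```text
t: 19.15
tcp_pos: [0.524, 0.3322, 0.2966]
tool_rot: [0.994, 0.111, 0.001, -0.0]
force: [-2.0, -0.5, 8.3]
finger_gap: 0.389
t: 20.15
tcp_pos: [0.5238, 0.3319, 0.3751]
tool_rot: [0.994, 0.111, -0.0, 0.0]
force: [0.6, 0.3, 0.4]
finger_gap: 0.654
t: 21.15
tcp_pos: [0.5501, 0.0399, 0.3735]
tool_rot: [0.994, 0.111, -0.001, -0.0]
force: [0.7, 0.2, 0.2]
finger_gap: 0.65
t: 22.15
tcp_pos: [0.5602, -0.1133, 0.3328]
tool_rot: [0.994, 0.111, -0.002, -0.001]
force: [0.2, 0.2, 0.2]
finger_gap: 0.648
[321.67491039 246.19039349]
(array([ 0.57526661, -0.11503425]), np.float64(1681.921568627451), np.float64(2295.0)) [ 301  214   55   74 2295]
(array([ 0.56355207, -0.11539598]), np.float64(197.21176470588236), np.float64(3718.0)) [ 294  214   63   74 3718]
```

View pics/w2.png

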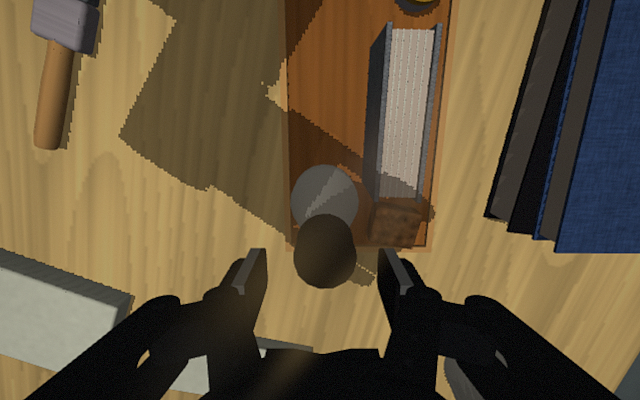

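The cone cap is at (325,250), centred between the fingers, and the fit gives (563,-115). The book in the tray is undisturbed.

```bash
python3 -m jog '[[[1.5,-1,0,0],[0,0,-10,0],[0,0,-12,0],[0,0,-9,0],[0,0,-4,0],[0,0,0,0],[0,0,0,0],[0,0,0,0]]]'; python3 -m jog '[[[0,0,0,0],[0,0,0,0],[0,0,0,0],[0,0,0,0],[0,0,0,0],[0,0,0,0],[0,0,0,0],[0,0,0,0]]]' 0 40; python3 -m jog '[[[0,0,4,0],[0,0,8,0],[0,0,12,0],[0,0,12,0],[0,0,12,0],[0,0,8,0],[0,0,4,0],[0,0,0,0]]]'
```

```text
t: 23.2
tcp_pos: [0.563, -0.115, 0.3001]
tool_rot: [0.994, 0.111, 0.0, 0.0]
force: [-0.9, -0.3, 0.3]
finger_gap: 0.653
t: 24.2
tcp_pos: [0.5628, -0.1151, 0.3001]
tool_rot: [0.994, 0.111, -0.0, 0.0]
force: [-1.5, -0.5, 5.8]
finger_gap: 0.386
t: 25.2
tcp_pos: [0.5628, -0.115, 0.36]
tool_rot: [0.994, 0.111, 0.0, 0.0]
force: [0.8, 0.5, -2.7]
finger_gap: 0.381
```

```bash
python3 -m jog '[[[-3,12,0,0],[-6,24,0,0],[-9.2,34,0,0],[-9.2,34,0,0],[-9.2,34,0,0],[-9.2,34,0,0],[-9.2,34,0,0],[-9.2,34,0,0]]]'; python3 -m jog '[[[-9.2,34,0,0],[-9.2,34,0,0],[-9.2,34,0,0],[-9.2,34,0,0],[-9.2,34,0,0],[-7,24,0,0],[-4,14,0,0],[-2,6,0,0]]]'; python3 -m jog '[[[0,0,-6,0],[0,0,-12,0],[0,0,-14,0],[0,0,-14,0],[0,0,-9,0],[0,0,-4,0],[0,0,-2,0],[0,0,0,0]]]';  python3 -m jog '[[[0,0,-1,0],[0,0,0,0],[0,0,-1,0],[0,0,0,0],[0,0,0,0],[0,0,0,0],[0,0,0,0],[0,0,0,0]]]'
```

```text
t: 26.2
tcp_pos: [0.4969, 0.1275, 0.3595]
tool_rot: [0.994, 0.111, -0.001, -0.0]
force: [0.1, 0.3, -1.5]
finger_gap: 0.382
t: 27.2
tcp_pos: [0.4385, 0.3399, 0.3595]
tool_rot: [0.994, 0.112, -0.0, 0.0]
force: [0.6, 0.2, -3.2]
finger_gap: 0.389
t: 28.2
tcp_pos: [0.4397, 0.3391, 0.2989]
tool_rot: [0.994, 0.111, 0.0, -0.0]
force: [0.2, 0.3, -2.9]
finger_gap: 0.389
t: 29.2
tcp_pos: [0.4397, 0.3391, 0.2981]
tool_rot: [0.994, 0.111, 0.001, -0.0]
force: [-1.7, -1.0, 6.1]
finger_gap: 0.382
```

```bash
python3 -m jog '[[[0,0,0,0],[0,0,0,0],[0,0,0,0],[0,0,0,0],[0,0,20,0],[0,0,20,0],[0,0,20,0],[0,0,20,0]]]' 65; python3 -m jog '[[[8,-20,0,0],[10,-24,0,0],[10,-24,0,0],[10,-24,0,0],[10,-24,0,0],[10,-24,0,0],[10,-24,0,0],[10,-24,0,0]]]'; python3 -m jog '[[[10,-24,0,0],[10,-24,0,0],[10,-24,0,0],[10,-24,0,0],[10,-24,0,0],[8,-20,0,0],[0,0,0,0],[0,0,0,0]]]'; python3 - <<'E'
from h import *
shot('top','top2',(100,90,500,290),2); shot('wrist','w3')
print(manip.sense()['tcp_pos'])
E
```

```text
t: 30.2
tcp_pos: [0.4396, 0.339, 0.3772]
tool_rot: [0.994, 0.111, -0.0, 0.0]
force: [0.1, -0.3, -0.3]
finger_gap: 0.649
t: 31.2
tcp_pos: [0.5179, 0.1502, 0.3766]
tool_rot: [0.994, 0.111, -0.0, -0.0]
force: [-0.4, 0.1, -0.6]
finger_gap: 0.651
t: 32.2
tcp_pos: [0.5752, 0.0115, 0.3765]
tool_rot: [0.994, 0.111, -0.0, -0.0]
force: [0.1, 0.0, 0.6]
finger_gap: 0.65
[0.57514291 0.0118707  0.37659654]
```

View pics/top2.png

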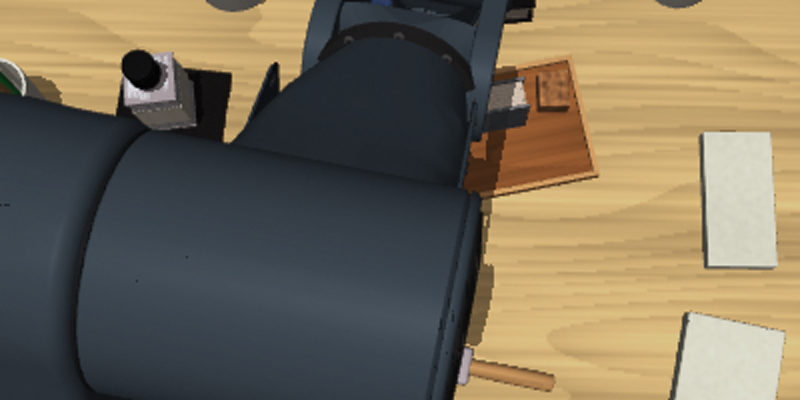

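View pics/w3.png

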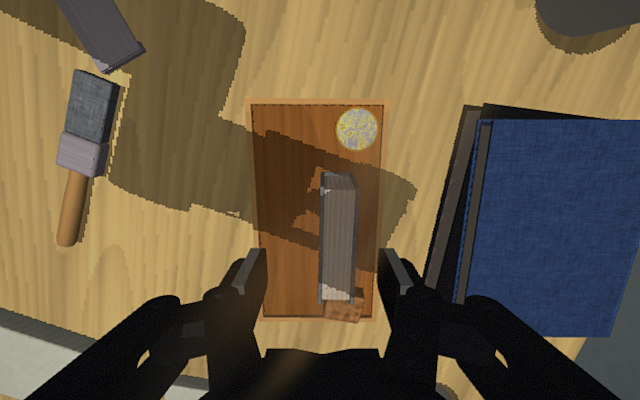

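The tin is standing on the mat; the arm hides the other two. In the wrist view the book's top face runs from (320,191)-(358,190) to (319,303)-(355,305). Tin and cork are in place.

```bash
python3 - <<'E'
from h import *
P=np.array([ray('wrist',*p,.083)[:2]*1000 for p in((320,191),(358,190),(355,305),(319,303))]);print(P,P.mean(0),[np.linalg.norm(P[i]-P[i-1]) for i in range(4)])
C=[(136,88),(313,57),(322,103),(147,140)]
im=np.load('pics/w3.npy'); cv2.imwrite('pics/w3c.png',cv2.resize(im[160:330,240:400],None,fx=3.5,fy=3.5,interpolation=cv2.INTER_CUBIC))
E
```

```text
[[572.84114351  19.10556418]
 [605.41173076  27.41873141]
 [632.25104719 -86.780761  ]
 [596.8939349  -92.45476729]] [601.84946409 -33.17780818] [np.float64(114.12381142024618), np.float64(33.61475722022782), np.float64(117.3110095917534), np.float64(35.809492278693426)]
```

View pics/w3c.png

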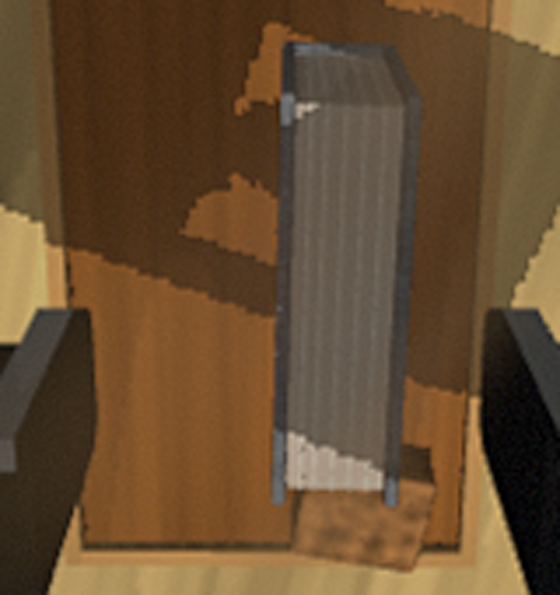

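```bash
python3 -m jog '[[[5,-9,0,0],[7,-12,0,0],[8,-13,0,0],[6,-11,0,0],[0,0,-10,0],[0,0,-22,0],[0,0,-22,0],[0,0,-22,0]]]'; python3 -m jog '[[[0,0,-22,0],[0,0,-22,0],[0,0,-20,0],[0,0,-16,0],[0,0,-8,0],[0,0,0,0],[0,0,0,0],[0,0,0,0]]]'; python3 -m jog '[[[0,0,0,0],[0,0,0,0],[0,0,0,0],[0,0,0,0],[0,0,0,0],[0,0,0,0],[0,0,0,0],[0,0,0,0]]]' 0 60; python3 -m jog '[[[0,0,4,0],[0,0,8,0],[0,0,14,0],[0,0,14,0],[0,0,14,0],[0,0,14,0],[0,0,8,0],[0,0,4,0]]]'
```

```text
t: 33.3
tcp_pos: [0.6011, -0.0337, 0.2993]
tool_rot: [0.994, 0.111, -0.001, -0.0]
force: [-0.2, 1.1, -0.5]
finger_gap: 0.649
t: 34.3
tcp_pos: [0.6019, -0.0341, 0.2135]
tool_rot: [0.994, 0.111, 0.001, 0.0]
force: [-0.3, 0.2, -0.4]
finger_gap: 0.654
t: 35.3
tcp_pos: [0.6015, -0.034, 0.2134]
tool_rot: [0.994, 0.111, 0.0, 0.0]
force: [-2.4, 0.6, 6.7]
finger_gap: 0.414
t: 36.3
tcp_pos: [0.6017, -0.034, 0.2934]
tool_rot: [0.994, 0.111, 0.0, 0.0]
force: [-0.3, -0.3, -3.6]
finger_gap: 0.412
```

```bash
python3 -m jog '[[[-2.5,-8,0,2],[-5,-16,0,4],[-6.6,-22,0,6],[-6.6,-22,0,6],[-6.6,-22,0,6],[-6.6,-22,0,6],[-6.6,-22,0,6],[-6.6,-22,0,6]]]'; python3 -m jog '[[[-6.6,-22,0,6],[-6.6,-22,0,6],[-6.6,-22,0,6],[-6.6,-22,0,6],[-6.6,-22,0,6],[-6,-20,0,3.8],[-4,-14,0,2],[-2,-7,0,0]]]'; python3 -m jog '[[[0,0,-8,0],[0,0,-8,0],[0,0,-8,0],[0,0,-6,0],[0,0,0,0],[0,0,0,0],[0,0,0,0],[0,0,0,0]]]'; python3 - <<'E'
from h import *
shot('wrist','w4'); shot('side','s4',(200,170,400,350),3)
print(manip.sense()['tcp_pos'])
E
```

```text
t: 37.3
tcp_pos: [0.5541, -0.1907, 0.2923]
tool_rot: [0.887, 0.461, -0.0, -0.0]
force: [0.7, -0.6, -3.6]
finger_gap: 0.412
t: 38.3
tcp_pos: [0.5092, -0.3417, 0.2923]
tool_rot: [0.704, 0.71, 0.0, -0.0]
force: [-0.0, 0.2, -3.4]
finger_gap: 0.415
t: 39.3
tcp_pos: [0.5096, -0.3411, 0.263]
tool_rot: [0.704, 0.71, -0.0, 0.0]
force: [-0.5, 0.5, -3.6]
finger_gap: 0.418
[ 0.50954485 -0.34106856  0.26292553]
```

View pics/w4.png

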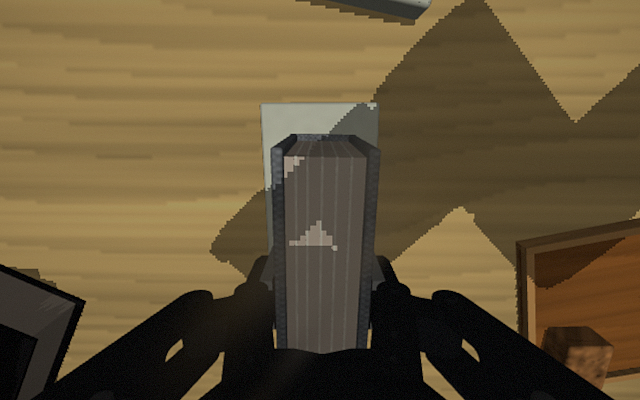

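View pics/s4.png

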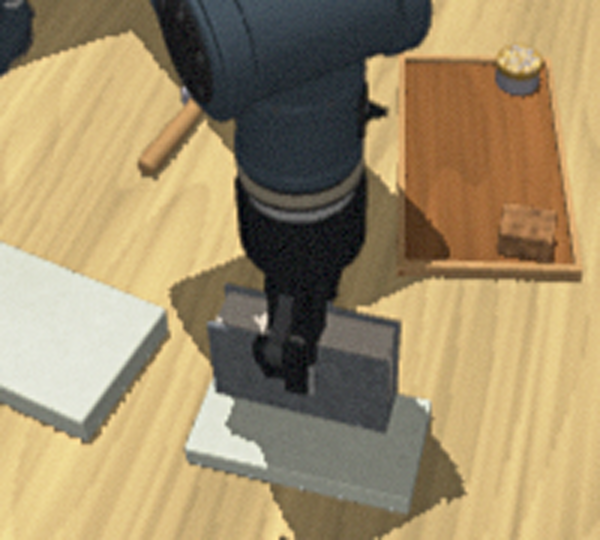

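Wrist view: the block's near end edge is at (261,104)-(378,103), and the book's near top corners are at (273,149)-(380,149). In the side view the book is upright over the block.

```bash
python3 - <<'E'
from h import *
for p in((261,104),(378,103)): print('block',ray('wrist',*p,.020)*1000)
for p in((273,149),(380,149)): print('book',ray('wrist',*p,.1325)*1000)
E
```

```text
block [ 432.13411805 -381.92215526   20.        ]
block [ 430.82829402 -304.838772     20.        ]
book [ 449.32448233 -357.38797745  132.5       ]
book [ 449.02214828 -322.99228759  132.5       ]
```

Block centre is about (511,-342.5) and book about (509,-340), so I shift (+2,-2) and lower.

```bash
python3 -m jog '[[[2,-2,0,0],[0,0,-6,0],[0,0,-10,0],[0,0,-10,0],[0,0,-6,0],[0,0,-3,0],[0,0,-1,0],[0,0,0,0]]]'; python3 -m jog '[[[0,0,-1,0],[0,0,0,0],[0,0,-0.7,0],[0,0,0,0],[0,0,0,0],[0,0,0,0],[0,0,0,0],[0,0,0,0]]]'
```

```text
t: 40.4
tcp_pos: [0.5116, -0.3431, 0.2269]
tool_rot: [0.704, 0.71, 0.0, 0.0]
force: [0.8, -0.2, -3.5]
finger_gap: 0.418
t: 41.4
tcp_pos: [0.5116, -0.3431, 0.2254]
tool_rot: [0.704, 0.71, -0.0, 0.0]
force: [-1.4, 0.9, 3.2]
finger_gap: 0.413
```

Contact at the expected height. Release, rise and check.

```bash
python3 -m jog '[[[0,0,0,0],[0,0,0,0],[0,0,0,0],[0,0,0,0],[0,0,0,0],[0,0,10,0],[0,0,20,0],[0,0,30,0]]]' 65; python3 -m jog '[[[0,0,30,0],[0,0,30,0],[0,0,30,0],[0,0,0,-9.7],[0,0,0,-9.7],[0,0,0,-9.7],[0,0,0,-9.7],[0,0,0,-9.7]]]'; python3 - <<'E'
from h import *
shot('side','s5',(200,80,420,350),2.2); shot('top','t5',(130,100,500,240),2.1)
E
```

```text
t: 42.4
tcp_pos: [0.5113, -0.3428, 0.2855]
tool_rot: [0.704, 0.71, -0.0, -0.001]
force: [0.8, 0.0, 0.1]
finger_gap: 0.648
t: 43.4
tcp_pos: [0.5114, -0.3429, 0.3758]
tool_rot: [0.935, 0.356, 0.0, 0.0]
force: [-0.2, -0.3, -0.8]
finger_gap: 0.65
```

View pics/t5.png

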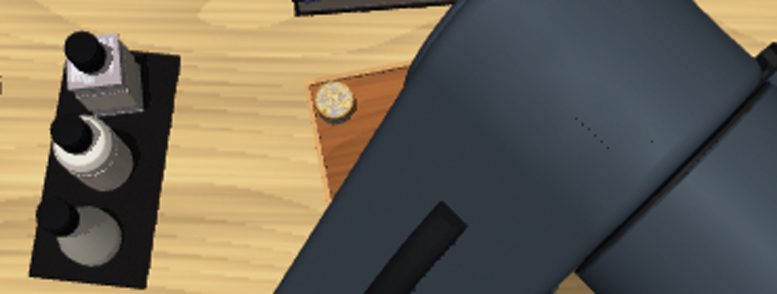

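All three are upright on the mat: tin (90,75), round (90,150), cone (85,230). I return to the cone bottle and then check the book from the top camera with the arm out of the way.

```bash
python3 -m jog '[[[0,20,0,-9.7],[0,40,0,-9.7],[-6,46,0,-9.7],[-6,46,0,-0.2],[-6,46,0,0],[-6,46,0,0],[-6,46,0,0],[-6,46,0,0]]]'; python3 -m jog '[[[-6,46,0,0],[-6,46,0,0],[-6,46,0,0],[-6,46,0,0],[-6,46,0,0],[-6,46,0,0],[0,40,0,0],[0,30,0,0]]]'; python3 -m jog '[[[0,0,0,0],[0,0,0,0],[0,0,0,0],[0,0,0,0],[0,0,0,0],[0,0,0,0],[0,0,0,0],[0,0,0,0]]]'; python3 - <<'E'
from h import *
shot('top','t6',(400,110,520,250),4); ci=manip.camera_info('top')
im=np.load('pics/t6.npy').astype(int)
# predicted book top corners for book at (511.1,-342.5), z .095
for sx in(-.06,.06):
    for sy in(-.018,.018): print((proj('top',[.5111+sx,-.3425+sy,.095],ci)+.5-[400,110])*4)
print(manip.sense()['tcp_pos'])
E
```

```text
t: 44.5
tcp_pos: [0.4752, -0.0056, 0.3756]
tool_rot: [0.994, 0.112, 0.001, 0.0]
force: [1.0, 0.3, -0.0]
finger_gap: 0.65
t: 45.5
tcp_pos: [0.4391, 0.3408, 0.3756]
tool_rot: [0.994, 0.113, 0.001, -0.0]
force: [0.7, -1.1, -1.1]
finger_gap: 0.652
t: 46.5
tcp_pos: [0.4395, 0.339, 0.375]
tool_rot: [0.994, 0.111, -0.0, 0.0]
force: [0.2, 0.2, 1.0]
finger_gap: 0.651
[362.21742238 393.23618914]
[294.73341428 391.80530026]
[353.13980148 176.74530309]
[286.98803131 175.38783396]
[0.43950059 0.33901021 0.37499846]
```

View pics/t6.png

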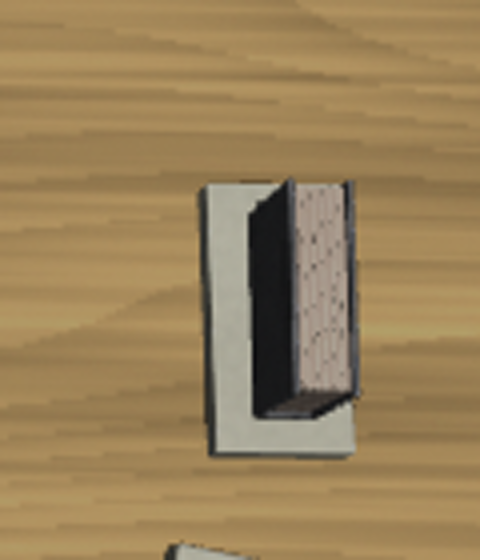

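The book stands upright on the block. Its top corners at (288,178), (355,180), (360,397) and (297,393) match the prediction for a centred book to about 2 mm. Now the containers go back, cone first.

```bash
python3 -m jog '[[[0,0,-10,0],[0,0,-15,0],[0,0,-15,0],[0,0,-15,0],[0,0,-12,0],[0,0,-7,0],[0,0,-3,0],[0,0,0,0]]]'; python3 -m jog '[[[0,0,0,0],[0,0,0,0],[0,0,0,0],[0,0,0,0],[0,0,0,0],[0,0,0,0],[0,0,0,0],[0,0,0,0]]]' 0 40;  python3 -m jog '[[[0,0,4,0],[0,0,8,0],[0,0,12,0],[0,0,12,0],[0,0,12,0],[0,0,8,0],[0,0,4,0],[0,0,0,0]]]'; python3 -m jog '[[[3,-12,0,0],[6,-24,0,0],[9.2,-34,0,0],[9.2,-34,0,0],[9.2,-34,0,0],[9.2,-34,0,0],[9.2,-34,0,0],[9.2,-34,0,0]]]'; python3 -m jog '[[[9.2,-34,0,0],[9.2,-34,0,0],[9.2,-34,0,0],[9.2,-34,0,0],[9.2,-34,0,0],[7,-24,0,0],[4,-14,0,0],[2,-6,0,0]]]'; python3 -m jog '[[[0,0,-6,0],[0,0,-12,0],[0,0,-14,0],[0,0,-14,0],[0,0,-5,0],[0,0,-3,0],[0,0,0,0],[0,0,0,0]]]'
```

```text
t: 47.55
tcp_pos: [0.4396, 0.339, 0.2981]
tool_rot: [0.994, 0.111, 0.0, -0.0]
force: [-0.1, 0.1, -0.0]
finger_gap: 0.65
t: 48.55
tcp_pos: [0.4395, 0.3391, 0.2986]
tool_rot: [0.994, 0.111, 0.0, -0.0]
force: [-1.4, 0.1, 5.8]
finger_gap: 0.388
t: 49.55
tcp_pos: [0.4395, 0.339, 0.3582]
tool_rot: [0.994, 0.111, 0.0, -0.0]
force: [1.1, 0.8, -2.7]
finger_gap: 0.385
t: 50.55
tcp_pos: [0.5037, 0.0971, 0.3576]
tool_rot: [0.994, 0.111, -0.001, 0.0]
force: [0.5, 0.1, -2.2]
finger_gap: 0.381
t: 51.55
tcp_pos: [0.5627, -0.1155, 0.3578]
tool_rot: [0.994, 0.111, -0.0, -0.0]
force: [0.7, 0.7, -3.0]
finger_gap: 0.387
t: 52.55
tcp_pos: [0.5629, -0.1151, 0.3045]
tool_rot: [0.994, 0.111, 0.0, 0.0]
force: [-0.7, 0.7, -1.9]
finger_gap: 0.384
```

```bash
python3 -m jog '[[[0,0,-2,0],[0,0,-1,0],[0,0,-0.7,0],[0,0,-0.7,0],[0,0,0,0],[0,0,0,0],[0,0,0,0],[0,0,0,0]]]'; python3 -m jog '[[[0,0,0,0],[0,0,0,0],[0,0,0,0],[0,0,0,0],[0,0,15,0],[0,0,20,0],[0,0,20,0],[0,0,20,0]]]' 65; python3 -m jog '[[[0,10,0,0],[-3,26,0,0],[-3,34,0,0],[-3,34,0,0],[-3,34,0,0],[-3,34,0,0],[-3,34,0,0],[-3,34,0,0]]]'; python3 -m jog '[[[-3,34,0,0],[-3,34,0,0],[-3,34,0,0],[-3,34,0,0],[-3,34,0,0],[-3,24,0,0],[0,13,0,0],[0,0,0,0]]]'; python3 -m jog '[[[0,0,-10,0],[0,0,-15,0],[0,0,-15,0],[0,0,-15,0],[0,0,-12,0],[0,0,-7,0],[0,0,0,0],[0,0,0,0]]]'
```

```text
t: 53.55
tcp_pos: [0.5627, -0.1151, 0.3007]
tool_rot: [0.994, 0.111, 0.0, 0.0]
force: [-1.7, -0.2, 4.6]
finger_gap: 0.386
t: 54.55
tcp_pos: [0.5628, -0.115, 0.3763]
tool_rot: [0.994, 0.111, 0.001, 0.0]
force: [0.6, -0.2, -0.1]
finger_gap: 0.656
t: 55.55
tcp_pos: [0.541, 0.1266, 0.374]
tool_rot: [0.994, 0.111, -0.001, -0.0]
force: [-0.2, -1.2, 0.4]
finger_gap: 0.648
t: 56.55
tcp_pos: [0.5233, 0.3326, 0.3742]
tool_rot: [0.994, 0.112, -0.0, 0.0]
force: [-0.2, -0.5, 0.0]
finger_gap: 0.651
t: 57.55
tcp_pos: [0.524, 0.3321, 0.3011]
tool_rot: [0.994, 0.111, 0.001, -0.0]
force: [0.3, 0.5, -0.2]
finger_gap: 0.651
```

```bash
python3 -m jog '[[[0,0,-3,0],[0,0,-1.5,0],[0,0,0,0],[0,0,0,0],[0,0,0,0],[0,0,0,0],[0,0,0,0],[0,0,0,0]]]'; python3 -m jog '[[[0,0,0,0],[0,0,0,0],[0,0,0,0],[0,0,0,0],[0,0,0,0],[0,0,0,0],[0,0,0,0],[0,0,0,0]]]' 0 40;  python3 -m jog '[[[0,0,4,0],[0,0,8,0],[0,0,12,0],[0,0,12,0],[0,0,12,0],[0,0,8,0],[0,0,4,0],[0,0,0,0]]]'; python3 -m jog '[[[0,-10,0,0],[1,-19,0,0],[2,-27,0,0],[2,-27,0,0],[2,-27,0,0],[2,-27,0,0],[2,-27,0,0],[2,-27,0,0]]]'; python3 -m jog '[[[2,-27,0,0],[2,-27,0,0],[2,-27,0,0],[1,-27,0,0],[1,-27,0,0],[1,-22,0,0],[0,-15,0,0],[0,-8,0,0]]]'; python3 -m jog '[[[0,0,-6,0],[0,0,-12,0],[0,0,-14,0],[0,0,-14,0],[0,0,-5,0],[0,0,-3,0],[0,0,0,0],[0,0,0,0]]]'
```

```text
t: 58.55
tcp_pos: [0.5237, 0.332, 0.2961]
tool_rot: [0.994, 0.111, 0.0, -0.0]
force: [-0.1, -0.9, 0.5]
finger_gap: 0.65
t: 59.55
tcp_pos: [0.5237, 0.332, 0.2963]
tool_rot: [0.994, 0.111, 0.0, -0.0]
force: [-1.9, -1.0, 3.8]
finger_gap: 0.385
t: 60.55
tcp_pos: [0.5237, 0.332, 0.3564]
tool_rot: [0.994, 0.111, 0.0, -0.0]
force: [-0.2, -0.5, -2.7]
finger_gap: 0.384
t: 61.55
tcp_pos: [0.5364, 0.1388, 0.3559]
tool_rot: [0.994, 0.11, -0.0, 0.0]
force: [0.2, -0.0, -3.0]
finger_gap: 0.387
t: 62.55
tcp_pos: [0.5454, -0.0402, 0.356]
tool_rot: [0.994, 0.11, -0.0, -0.0]
force: [0.2, 0.2, -1.9]
finger_gap: 0.381
t: 63.55
tcp_pos: [0.5459, -0.0391, 0.3025]
tool_rot: [0.994, 0.111, 0.0, 0.0]
force: [0.2, -0.9, -3.1]
finger_gap: 0.388
```

```bash
python3 -m jog '[[[0,0,-2,0],[0,0,-1,0],[0,0,-0.8,0],[0,0,-0.6,0],[0,0,0,0],[0,0,0,0],[0,0,0,0],[0,0,0,0]]]'; python3 -m jog '[[[0,0,0,0],[0,0,0,0],[0,0,0,0],[0,0,0,0],[0,0,17,0],[0,0,20,0],[0,0,20,0],[0,0,20,0]]]' 65; python3 -m jog '[[[1,10,0,0],[3,20,0,0],[5,28,0,0],[5,28,0,0],[5,28,0,0],[5,28,0,0],[5,28,0,0],[5,28,0,0]]]'; python3 -m jog '[[[5,28,0,0],[5,28,0,0],[5,28,0,0],[5,28,0,0],[5,28,0,0],[3,18,0,0],[1,8,0,0],[0,0,0,0]]]'; python3 -m jog '[[[0,0,-10,0],[0,0,-15,0],[0,0,-15,0],[0,0,-15,0],[0,0,-12,0],[0,0,-7,0],[0,0,0,0],[0,0,0,0]]]'
```

```text
t: 64.55
tcp_pos: [0.5457, -0.039, 0.2983]
tool_rot: [0.994, 0.111, 0.0, 0.0]
force: [-1.8, 0.1, 5.9]
finger_gap: 0.386
t: 65.55
tcp_pos: [0.5457, -0.039, 0.3753]
tool_rot: [0.994, 0.111, -0.0, -0.0]
force: [-0.8, -0.4, 0.0]
finger_gap: 0.649
t: 66.55
tcp_pos: [0.5791, 0.1615, 0.3731]
tool_rot: [0.994, 0.111, -0.001, -0.0]
force: [1.4, -0.4, -0.2]
finger_gap: 0.651
t: 67.55
tcp_pos: [0.6084, 0.3254, 0.3742]
tool_rot: [0.994, 0.111, -0.001, 0.0]
force: [-0.5, -0.2, -0.8]
finger_gap: 0.649
t: 68.55
tcp_pos: [0.609, 0.3251, 0.3013]
tool_rot: [0.994, 0.111, 0.001, -0.0]
force: [0.0, -1.1, 0.6]
finger_gap: 0.651
```

Tin: grip at 0.296, back by (-79,-292).

```bash
python3 -m jog '[[[0,0,-3,0],[0,0,-2,0],[0,0,0,0],[0,0,0,0],[0,0,0,0],[0,0,0,0],[0,0,0,0],[0,0,0,0]]]'; python3 -m jog '[[[0,0,0,0],[0,0,0,0],[0,0,0,0],[0,0,0,0],[0,0,0,0],[0,0,0,0],[0,0,0,0],[0,0,0,0]]]' 0 40;  python3 -m jog '[[[0,0,4,0],[0,0,8,0],[0,0,12,0],[0,0,12,0],[0,0,12,0],[0,0,8,0],[0,0,4,0],[0,0,0,0]]]'; python3 -m jog '[[[-2,-8,0,0],[-4,-16,0,0],[-6,-22,0,0],[-6,-22,0,0],[-6,-22,0,0],[-6,-22,0,0],[-6,-22,0,0],[-6,-22,0,0]]]'; python3 -m jog '[[[-6,-22,0,0],[-6,-22,0,0],[-6,-22,0,0],[-6,-22,0,0],[-6,-20,0,0],[-4,-14,0,0],[-2,-10,0,0],[-1,-4,0,0]]]'; python3 -m jog '[[[0,0,-6,0],[0,0,-12,0],[0,0,-14,0],[0,0,-14,0],[0,0,-5,0],[0,0,-3,0],[0,0,0,0],[0,0,0,0]]]'
```

```text
t: 69.55
tcp_pos: [0.6087, 0.325, 0.2957]
tool_rot: [0.994, 0.111, 0.0, -0.0]
force: [0.4, -0.1, -0.2]
finger_gap: 0.646
t: 70.55
tcp_pos: [0.6087, 0.325, 0.2959]
tool_rot: [0.994, 0.111, 0.0, -0.0]
force: [-1.4, 0.3, 2.3]
finger_gap: 0.391
t: 71.55
tcp_pos: [0.6087, 0.325, 0.356]
tool_rot: [0.994, 0.111, 0.0, -0.0]
force: [-0.6, -0.3, -4.6]
finger_gap: 0.384
t: 72.55
tcp_pos: [0.5663, 0.1674, 0.3558]
tool_rot: [0.994, 0.111, 0.0, 0.0]
force: [0.1, 0.3, -3.5]
finger_gap: 0.39
t: 73.55
tcp_pos: [0.5297, 0.0324, 0.3558]
tool_rot: [0.994, 0.111, 0.0, -0.0]
force: [0.4, -0.1, -4.7]
finger_gap: 0.385
t: 74.55
tcp_pos: [0.5299, 0.033, 0.3021]
tool_rot: [0.994, 0.111, 0.001, 0.0]
force: [0.4, -1.0, -3.9]
finger_gap: 0.39
```

```bash
python3 -m jog '[[[0,0,-2,0],[0,0,-1,0],[0,0,-0.7,0],[0,0,-0.5,0],[0,0,0,0],[0,0,0,0],[0,0,0,0],[0,0,0,0]]]'; python3 -m jog '[[[0,0,0,0],[0,0,0,0],[0,0,0,0],[0,0,0,0],[0,0,20,0],[0,0,20,0],[0,0,30,0],[0,0,30,0]]]' 65; python3 -m jog '[[[-10,30,0,0],[-20,45,0,0],[-20,50,0,0],[-20,50,0,0],[-20,50,0,0],[-20,50,0,0],[-20,50,0,0],[-10,30,0,0]]]'; python3 -m jog '[[[0,0,0,0],[0,0,0,0],[0,0,0,0],[0,0,0,0],[0,0,0,0],[0,0,0,0],[0,0,0,0],[0,0,0,0]]]'; python3 - <<'E'
from fit import *
shot('top','t9',(270,112,500,232),3.4); shot('side','s9'); ci=manip.camera_info('top')
im=np.load('pics/t9.npy').astype(int); i0=np.load('pics/top0.npy').astype(int)
for nm,(u,v) in dict(tin=(127,175),round=(245,153),cone=(367,130)).items():
    a,b=int(u/3.4+270),int(v/3.4+112)
    t=np.float32(im[b-13:b+22,a-14:a+14].sum(2)); s=np.float32(i0[b-13:b+22,a-14:a+14].sum(2))
    print(nm,cv2.phaseCorrelate(s,t,cv2.createHanningWindow(s.shape[::-1],cv2.CV_32F)))
E
```

```text
t: 75.55
tcp_pos: [0.5297, 0.033, 0.2979]
tool_rot: [0.994, 0.111, 0.0, 0.0]
force: [-1.7, 1.0, 3.0]
finger_gap: 0.383
t: 76.55
tcp_pos: [0.5296, 0.033, 0.3982]
tool_rot: [0.994, 0.111, -0.0, -0.0]
force: [0.8, -0.3, -0.1]
finger_gap: 0.651
t: 77.55
tcp_pos: [0.3883, 0.3901, 0.3975]
tool_rot: [0.994, 0.112, -0.0, -0.0]
force: [0.6, 0.4, 0.5]
finger_gap: 0.654
t: 78.55
tcp_pos: [0.3897, 0.388, 0.3975]
tool_rot: [0.994, 0.111, 0.0, -0.0]
force: [-0.1, 0.8, 0.2]
finger_gap: 0.65
tin ((-0.3417784037125777, -0.5226002010934465), 1.0119030749356306)
round ((0.08289206680325911, -0.6348618044747738), 0.9509918464554681)
cone ((-0.18600449405242792, -0.684944631471911), 0.9849503274317141)
```

View pics/t9.png

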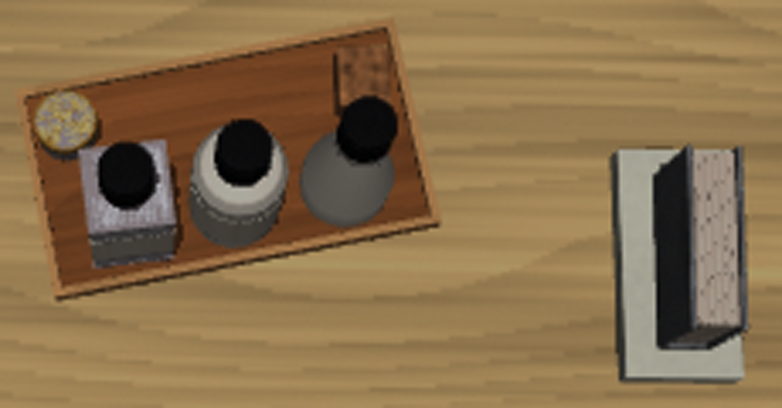

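View pics/s9.png

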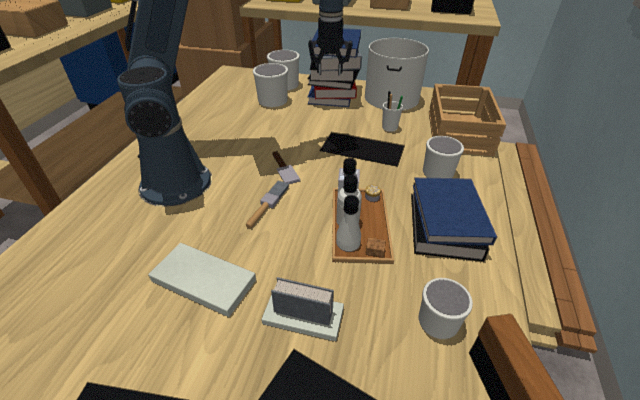

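The containers sit at the same pixels as at the start, within 0.7 px (about 1.5 mm). The book stands on the block at crop (715,245). The tin (67,120) and cork (363,75) are unmoved, and the arm is clear.

```bash
python3 -c "
from station import manip
print(manip.sign_off(), manip.sense()['t'])"
```

```text
the job is handed in; nothing more can be done
the job is handed in; nothing more can be done
```

The job is done and handed in after about 79 s of the 144 s allowed. I moved the square tin, round bottle and cone bottle by their caps onto the mat. I then stood the book on the smaller white block and put each container back at the arm position where I had gripped it.

**Last checks:**
- **Containers:** each image is within about 0.7 px (about 1.5 mm) of where it was at the start, and all three stand upright.
- **Book:** it stands page edges up and lengthwise on the block, about 2–3 mm or less from its centre.
- **Small tin and cork block:** by eye in the last top view, neither has moved.
- **Arm:** it is clear of everything.

The two cameras disagreed by 1–3 mm on the block and book positions, well inside the 15 mm tolerance. One cap fit at a tight darkness threshold was poor, so I discarded it for the better fit. No check failed.

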